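# Set up the weighing place for an ash determination

## Task

Get the weighing place ready: stand the white porcelain crucible in the middle of the pan of the balance in front of you and seat its lid squarely on it, and stand the capped sample bottle upright on the worktop between the balance and the dish dispenser. Put both empty aluminium dishes, open side up, into the spring dispenser, one on top of the other, pressing each down past the two catches so that they hold it.

Things in the scene. Friction and masses are not known exactly. Their poses are not given: they have to be found in the camera images.
- crucible: White porcelain crucible, an open round cup standing upright: 40 mm across at the rim, 26 mm at the foot, 36 mm high, wall 2.5 mm (mouth 35 mm inside). The upper 15 mm of its wall is nearly upright: grip it there. Origin: centre of the underside, z up.
- crucible_lid: White porcelain lid of the crucible, 44 mm across, standing on its boss (28 to 30 mm across, 3 mm deep), which goes into the crucible's mouth: seated, its origin is 33 mm above the crucible's. Flange 3 to 6 mm up, rising to 10 mm at the foot of the round knob; take it by the knob, 12 mm across, 13 to 25 mm up. Origin: centre of the underside of the boss, z up.
- sample_bottle: Capped plastic sample bottle: white round body 37 mm across and 58 mm high, dark screw cap (23 mm across) up to 70 mm. 60 to 120 g. Stands upright; origin: centre of the underside, z up.
- dish_a: Aluminium weighing dish, round, open at the top: 44 mm outside diameter, 12 mm high, wall 2.5 mm, floor 2 mm, foot edge bevelled, 30 g. Stands upright; origin: centre of the underside, z up.
- dish_b: The second aluminium weighing dish, identical to the first (44 mm across, 12 mm high); either may go in first. Origin: centre of the underside, z up.
- balance: Flat electronic balance, fixed, in front of the robot (not the one at the far right end of the worktop): 205 mm wide (its x), 194 mm deep (its y), 52 mm high. Origin: centre of the underside. Its x points to the robot's right, its y away from the robot; display on the near side. Turned up to 7 degrees; stands left or right of the dispenser.
- pan (a point): Centre of the top face of the balance's weighing pan, 47 mm above the worktop. The pan is a flat plate 191 mm wide and 124 mm deep. Axes as the balance's.
- dispenser: Dish dispenser, fixed: grey base 100 mm (its x) by 96 mm (its y), 13 mm high; four guide rods, 8 mm thick, tapered tips 102 mm up, at x = +-14, y = +-24 mm, take a 44 mm dish with 1.5 mm play. Catches and brackets on its +y and -y sides (to y = +-42, 98 mm up); open on +x and -x (39 mm between rods): there fingers closing along its x pass. Origin: centre under the base, z up.
- catch_level (a point): On the dispenser's axis, 80 mm up: underside of the two spring catches, whose rollers (6 mm, on +y and -y) reach 4.5 mm in over a dish's edge. Set a dish between the rods, let go, press its middle down with closed fingers, 3 to 10 N, till the follower bottoms: the rollers swing aside, then over its rim; the spring lifts it back to this level. Axes as the dispenser's.
- follower (a joint): Travel of the dispenser's white spring follower (32 mm disc), m: 0 at the top (face 84 mm above the worktop: there the first dish comes to rest; the second rests on the rollers, underside 86 mm up), 0.040 at the bottom stop. A dish is caught when its rim has been pressed to 70 mm up. About 0.016 with one dish caught, 0.028 with two.
There are look-alikes about, which are no part of the job. Leave any brown, orange or pink look-alike of the dish_a alone.

How it is judged:
By the outcome, as a careful person would: the job done as asked, in the order asked, and still so for the second after the job is handed in, with the robot touching nothing.
It also fails if it takes over 136 s, if anything falls off the work surface, if the arm or the gripper's body presses on something with over 40 N, if the wrist force passes 120 N, or if a joint passes its speed limit or range.

## Robot

A 6-joint arm with a two-finger parallel gripper is mounted at the origin on a cart in front of the work surface, level with it; the furniture and walls round the work are solid. World frame = base frame: x ahead of the robot, y to its left, z up, the work surface at z = 0. Lengths are in m, angles in degrees, forces in N, time in s.
With the tool pointing down it reaches from about 0.4 to 0.825 m from the base axis. Payload 7 kg.
Tool frame: the origin (TCP) lies midway between the tips of the shut fingers; the grasp point (between the pads) lies 19 mm behind it (hold_point_z is the distance from the TCP to the grasp point, in m); z points along the fingers, y is the line along which they close (so a half turn about z gives the same grasp; the last joint's range is limited). The gripper opens to 88 mm and grips with 3 to 60 N. Pads are 19 mm wide; open, the fingers measure 130 mm over their backs; the gripper's body (78 mm by 193 mm) begins 47 mm behind the grasp point.
Start: joints at [-56.431, 20.546, 0.682, 0, -70.136, -16.507], TCP at [0.198, -0.645, 0.227] pointing down, gripper open.
Joint ranges: [-176.03, 176.03], [-82.01, 121.73], [-58.28, 71.71], [-173.87, 95.51], [-174.79, -0.11], [-173.66, 173.66]. Speed limits (degrees/s): [136.94, 136.94, 172.46, 180, 180, 180].

## Interface

Orientations are given as [roll, pitch, yaw] about the fixed x, y, z axes, in that order (R = Rz(yaw) Ry(pitch) Rx(roll)).
In Python, from plant import get_state, capture, close_job, hold_point_z gives the robot as it stands.
- The arm moves only by the shell command python3 -m inch 'ROWS' [FORCE]. ROWS is text: rows parted by semicolons, each of 5 numbers parted by spaces: the shift along the tool's x, y, z normalised to -1 to 1, where 1 is 0.15 m, then the turn about the tool's z normalised to -1 to 1, where 1 is 360 degrees, then the opening, from 0 (shut) to 1 (fully open). In form: tx ty tz spin grip; .... A call has exactly 8 rows; each row shifts and turns the commanded pose from where the row before left it, along the tool's axes as they then stand; what a row does not reach is not made up. A row lasts 1/8 s, in which the tool goes at most 62.5 mm and 10.7 degrees, less where a joint would pass 70% of its speed; a pose out of reach is approached as far as the arm can. A call with a number of a shift or a turn outside -1 to 1 is refused whole. A call with a gripper value outside its range is refused whole. The fingers move at their own pace and stop on an object; FORCE is the grip in N (left out, the last holds). Time passes only in rows, so rows that do not move let the fingers close, or fill a call up. It gives the time, the measured TCP pose, the force, the opening and the grip force at its end, in the units of the state.
- get_state(): the state, without advancing time (a new reading comes with each control period).
- capture(name): name is "scene" or "top"; returns a dict with "color" (480x640x3 uint8, blue, green, red), "mtx" (3x3 intrinsics, pixels), "dist_coeffs" ([k1, k2, p1, p2, k3] as OpenCV has them; the pictures are not rectified), "R" (3x3) and "t" (3): a world point X has camera coordinates R X + t. Camera axes: x right, y down, z forward; pixel columns grow to the right and rows downward; lengths in m; the calibration is good to about 2 mm. A picture is of the moment at which its call begins. There is no depth.
- close_job(): hands the job in; it is judged then, once.
The state is a dict: "time_s": time; "joints": joint angles; "qd": joint speeds; "joint_torque": joint torques, N m; "tcp_pos": TCP position; "eef_rot": TCP orientation; "contact_force": force on the tool from outside, world axes, zero at the start; "moment": the same for the moment, N m; "gripper_width": finger opening in m; "gripper_force": force on a finger pad.
Only numpy, scipy, OpenCV 4.12 (cv2) and the standard library are available. Lean on these libraries where they do the work, as an engineer would, in place of code of your own. Each camera call takes 0.05 s, during which the arm holds its last target. There are 200 camera calls.

## Working session

There is one attempt and no reset: what is moved stays moved. The work goes in short steps, Python scripts to look and compute and a shell command to move; the robot and the scene stay as the last step left them, time stands still between calls to the robot, and variables do not carry over. Pictures are saved under pics/ and viewed, at most 14 in all, crops included, and the job is handed in when it is done.

```bash
ls; mkdir -p pics
python3 - <<'E'
from plant import *
import cv2
for n in("scene","top"):
    c=capture(n);cv2.imwrite(f"pics/{n}0.png",c["color"]);print(n,c["mtx"],c["dist_coeffs"],c["R"],c["t"])
s=get_state();print(s,hold_point_z)
E
```

```text
pics
scene [[576.79177256   0.         314.78259991]
 [  0.         576.79177256 241.67020154]
 [  0.           0.           1.        ]] [-0.05119298  0.          0.          0.          0.        ] [[-0.45432295 -0.89078271  0.00984005]
 [-0.39608673  0.19209619 -0.8978944 ]
 [ 0.79793857 -0.41183155 -0.44010091]] [0.23327537 0.26278723 1.17808369]
top [[588.0559256    0.         309.86945493]
 [  0.         588.0559256  232.61102302]
 [  0.           0.           1.        ]] [-0.1268383  0.         0.         0.         0.       ] [[ 0.02026297 -0.99977241 -0.00667386]
 [-0.98100121 -0.01859345 -0.19310852]
 [ 0.19294048  0.01046002 -0.98115471]] [0.00847406 0.52578555 1.44080765]
{'time_s': 0.1, 'joints': array([-5.64313997e+01,  2.05866782e+01,  6.35915513e-01, -1.94737353e-02,
       -7.01365335e+01, -1.65069887e+01]), 'qd': array([-0.0215898 , -0.14496845,  0.11090258,  0.06120091,  0.00893919,
       -0.05833831]), 'joint_torque': array([-4.62553908e-04, -5.84164524e+01,  2.93752223e+01,  7.01558635e+00,
        1.01852103e-02, -6.86214162e-05]), 'tcp_pos': array([ 0.19788038, -0.64484596,  0.22569469]), 'eef_rot': array([ 1.79911100e+02, -7.25335689e-03, -1.62945014e+02]), 'contact_force': array([-0.24471122, -0.16659126,  0.61320724]), 'moment': array([-0.008434  ,  0.01520079,  0.05341658]), 'gripper_force': 0.0, 'gripper_width': 0.0875328766861013} 0.0188
```

View pics/scene0.png

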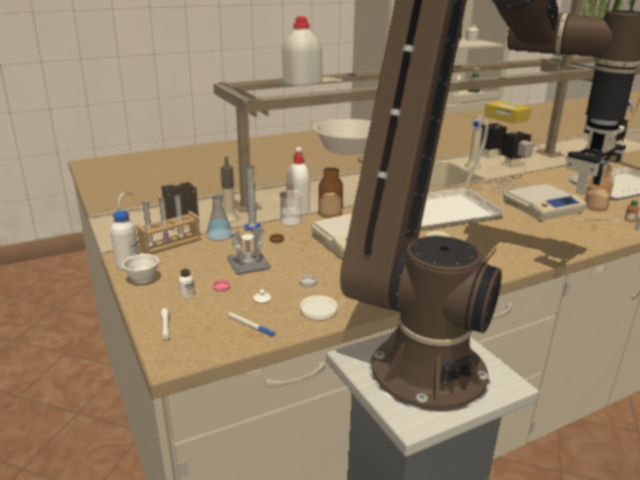

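View pics/top0.png

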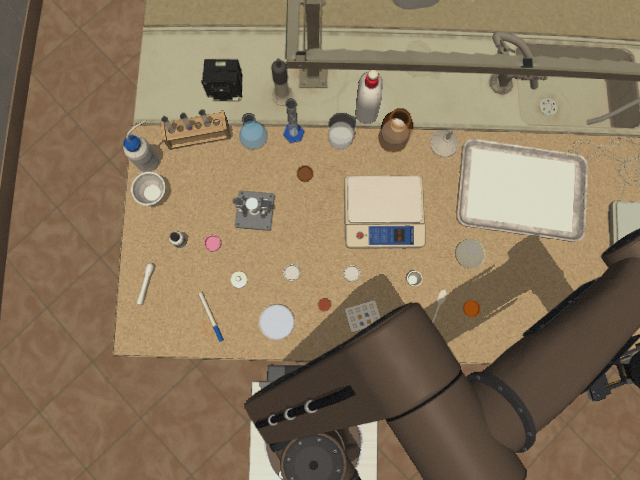

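The top view shows these candidates:
- **Dishes:** silver ones at (292,272) and (352,273). Look-alikes are pink (213,243), brown (305,174) and (325,305), orange (472,309), and the large white dish (276,322).
- **Crucible:** (414,278). The possible mistake is the bowl at (149,190).
- **Lid:** (239,280).
- **Bottle:** (177,239). The possible mistake is the blue-capped one at (140,150).
- **Fixed equipment:** balance at (385,212), not the one at the right edge (625,220), and dispenser at (255,210).

I'll check these choices in one close crop.

Run:
```python
import cv2
i=cv2.imread("pics/top0.png")[165:325,165:435]
cv2.imwrite("pics/crop0.png",cv2.resize(i[:, :],None,fx=2.95,fy=2.95,interpolation=cv2.INTER_CUBIC))
```

```text
(no output)
```

View pics/crop0.png

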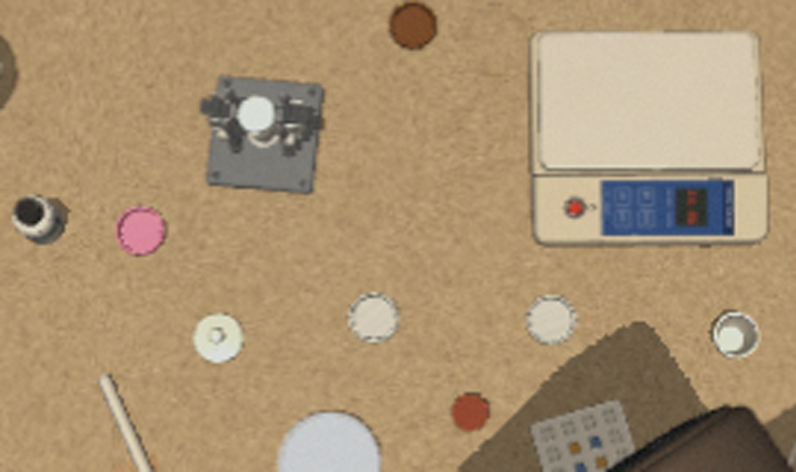

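The crop confirms it: two light metal dishes at crop (373,317) and (551,319), the crucible at (735,333), the lid with knob at (218,337), and the black-capped bottle at (35,215). The dispenser has its rods along image-horizontal, so its y is close to world y. Next I'll measure them.

```bash
cat > h.py <<'E'
import cv2,numpy as np
from plant import *
def ray(c,uv,z):
    p=cv2.undistortPoints(np.float32(uv).reshape(-1,1,2),c["mtx"],np.float64(c["dist_coeffs"]))[:,0]
    d=np.c_[p,np.ones(len(p))]@c["R"]; o=-c["R"].T@c["t"]
    return (o+d*((z-o[2])/d[:,2])[:,None])
def go(dst,yaw=None,frm=None):
    """print tool-frame shift (normalised units) to world dst, now yaw; and spin to reach yaw"""
    s=get_state();p=s["tcp_pos"];w=np.radians(s["eef_rot"][2])
    d=np.array(dst)-p
    t=np.array([np.cos(w)*d[0]+np.sin(w)*d[1],np.sin(w)*d[0]-np.cos(w)*d[1],-d[2]])/.15
    print("t=%.1f tcp"%s["time_s"],p.round(4),"rot",s["eef_rot"].round(2),"shift",t.round(3),"j",s["joints"].round(0))
    if yaw is not None: print("spin",round(-((yaw-s["eef_rot"][2]+180)%360-180)/360,4))
E
python3 - <<'E'
from h import *
c=capture("top");im=c["color"];hsv=cv2.cvtColor(im,cv2.COLOR_BGR2HSV)
np.set_printoptions(suppress=True,precision=4)
S=hsv[...,1].astype(int)
print("bg",hsv[250,330],"dish",hsv[272,292],"shad",hsv[300,400], "base",hsv[225,255])
def blob(u,v,z,m,r=22):
    w=np.zeros_like(m);w[v-r:v+r,u-r:u+r]=m[v-r:v+r,u-r:u+r]
    n,l,st,ce=cv2.connectedComponentsWithStats(w.astype(np.uint8))
    k=1+np.argmin([np.hypot(*(ce[i]-[u,v])) if st[i,4]>15 else 99 for i in range(1,n)])
    cs=[x for x in cv2.findContours((l==k).astype(np.uint8),0,1)[0]]
    (q,rad)=cv2.minEnclosingCircle(cs[0]); hull=cv2.moments(cv2.convexHull(cs[0]))
    q2=(hull['m10']/hull['m00'],hull['m01']/hull['m00'])
    print((u,v),st[k],"cen",ce[k],"hull",np.array(q2),"world",ray(c,q2,z)[0], "rad",rad)
lo=(S<85)
print(S[250:310:4,400:430:4])
for n,u,v,z in(("dish",292,272,.007),("dish",352,273,.007),("cru",414,278,.03),("lid",239,280,.005)):
    print(n);blob(u,v,z,lo)
print("knob");blob(239,280,.02,(hsv[...,2]>0)&lo,6)
print("cap");blob(176,238,.069,hsv[...,2]<80,12)
print("bottle");blob(178,240,.03,(S<85),18)
print("foll");blob(252,205,.084,(S<60)&(hsv[...,2]>190),14)
m=(S<70)&(hsv[...,2]<150);w=np.zeros_like(m);w[185:235,225:285]=m[185:235,225:285]
cs=max(cv2.findContours(w.astype(np.uint8),0,1)[0],key=cv2.contourArea)
b=cv2.boxPoints(cv2.minAreaRect(cs));print("basebox",b,ray(c,b,.013))
m=(hsv[...,2]>0)&(hsv[...,0]>0);
cv2.imwrite("pics/c1.png",cv2.resize(im[185:240,225:285],None,fx=10,fy=10,interpolation=2))
cv2.imwrite("pics/c2.png",cv2.resize(im[170:255,335:435],None,fx=7,fy=7,interpolation=2))
E
```

```text
bg [ 17  97 178] dish [ 23  34 209] shad [ 18  94 114] base [ 30  10 122]
[[100  96  94 100  99  99 101 102]
 [104  98  96  97  98  98  95 101]
 [ 99  96  97  97 100 100  99 101]
 [ 99 104  98 101 100  96 103 101]
 [ 96  95  95  97  98  96  98 101]
 [102 105  99  75  94  95  97 102]
 [ 99 100  32  45  47   7  96 100]
 [ 95  94  35  20  15  44  95  98]
 [100  97   9  24  41  37 101  99]
 [ 94 103  98  87  87 101  97 101]
 [102  89 101  97  99 100 100 101]
 [100 101 101  94 102  99  95  94]
 [ 92  95 104  98  97  98 100 100]
 [ 94 104  99  97  99  94  95  94]
 [ 78  50  72  80  79  91  98  97]]
dish
(292, 272) [283 264  18  18 249] cen [291.2008 272.2088] hull [291.2529 272.2795] world [0.4289 0.0652 0.007 ] rad 8.911478996276855
dish
(352, 273) [343 265  18  17 245] cen [351.4204 272.902 ] hull [351.4145 272.9012] world [ 0.4303 -0.0901  0.007 ] rad 8.918188095092773
cru
(414, 278) [406 270  17  17 215] cen [413.9814 278.0279] hull [413.9883 278.0151] world [ 0.417  -0.2483  0.03  ] rad 8.24631118774414
lid
(239, 280) [230 271  18  17 238] cen [238.437  279.0168] hull [238.4391 279.0335] world [0.4088 0.2015 0.005 ] rad 8.761699676513672
knob
(239, 280) [233 274  12  12 144] cen [238.5 279.5] hull [238.5 279.5] world [0.4059 0.1993 0.02  ] rad 7.7782745361328125
cap
(176, 238) [171 233   9   8  58] cen [174.6552 236.5   ] hull [174.7097 236.5161] world [0.5055 0.3595 0.069 ] rad 4.3567070960998535
bottle
(178, 240) [169 231  18  17 237] cen [177.4979 239.0591] hull [177.5642 239.0482] world [0.5062 0.3612 0.03  ] rad 9.403661727905273
foll
(252, 205) [246 198  12  13 108] cen [251.3241 203.3333] hull [251.347  203.4701] world [0.5909 0.1669 0.084 ] rad 6.217210292816162
basebox [[230.6759 226.8897]
 [233.7655 189.8138]
 [274.4828 193.2069]
 [271.3931 230.2828]] [[0.5444 0.2267 0.013 ]
 [0.6448 0.2233 0.013 ]
 [0.6374 0.1148 0.013 ]
 [0.5373 0.1197 0.013 ]]
```

View pics/c1.png

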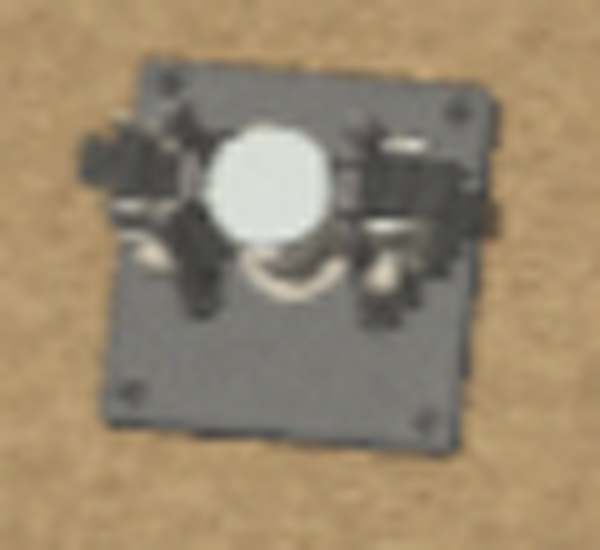

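View pics/c2.png

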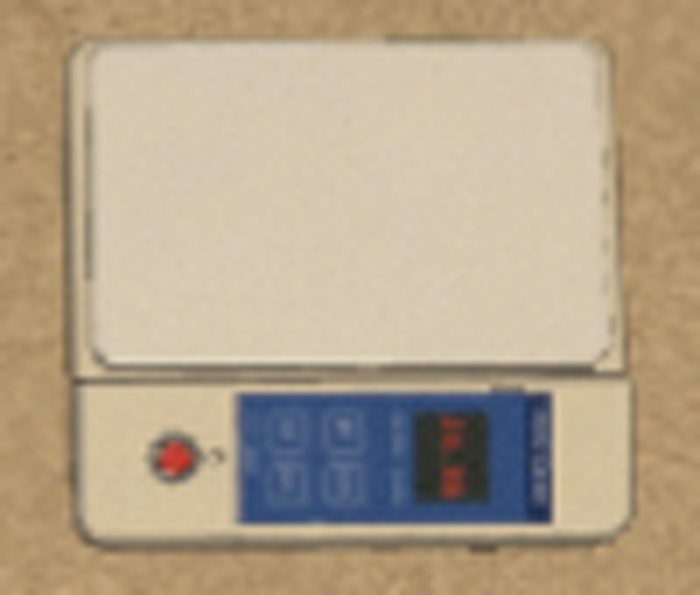

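The crops give the base corners (143,58), (497,95), (460,455), (103,425) and pan corners (92,42), (606,42), (612,368), (92,365), in crop pixels. I'll convert those and plan the first approach.

Run:
```python
from h import *
np.set_printoptions(suppress=True,precision=4)
c=capture("top")
b=(np.float32([(143,58),(497,95),(460,455),(103,425)])+.5)/10-.5+[225,185]
p=(np.float32([(92,42),(606,42),(612,368),(92,365)])+.5)/7-.5+[335,170]
B=ray(c,b,.013);P=ray(c,p,.047)
for Q in(B,P):
    print(Q.mean(0),[np.linalg.norm(Q[i]-Q[i-1]).round(4) for i in range(4)],[np.degrees(np.arctan2(*(Q[i]-Q[j])[[1,0]])).round(2) for i,j in((0,3),(1,2),(0,1),(3,2))])
print(ray(c,[[345,240],[275,212]],.013))
go([.417,-.2483,.12],-163)
```

```text
[0.5902 0.1657 0.013 ] [np.float64(0.0996), np.float64(0.0947), np.float64(0.0974), np.float64(0.0941)] [np.float64(-3.48), np.float64(-3.83), np.float64(84.83), np.float64(86.19)]
[ 0.6196 -0.1724  0.047 ] [np.float64(0.1227), np.float64(0.1917), np.float64(0.1242), np.float64(0.1907)] [np.float64(0.4), np.float64(-0.08), np.float64(91.24), np.float64(90.78)]
[[ 0.5152 -0.0724  0.013 ]
 [ 0.5864  0.1118  0.013 ]]
t=0.2 tcp [ 0.198 -0.645  0.226] rot [ 179.94   -0.01 -162.94] shift [-2.172  2.1    0.707] j [-56.  21.   1.  -0. -70. -17.]
spin 0.0002
```

```bash
python3 -m inch '-0.27 0.26 0 0 0.8;-0.27 0.26 0 0 0.8;-0.27 0.26 0 0 0.8;-0.27 0.26 0 0 0.8;-0.27 0.26 0.1 0 0.8;-0.27 0.26 0.2 0 0.8;-0.27 0.26 0.2 0 0.8;-0.27 0.26 0.2 0 0.8'
python3 - <<'E'
from h import *
go([.417,-.2483,.012],-163)
E
```

```text
time_s: 1.2
tcp_pos: [0.4154, -0.2532, 0.1228]
eef_rot: [-180.0, 0.1, -162.9]
contact_force: [0.7, -0.1, -0.2]
gripper_width: 0.0699
gripper_force: 0.0
t=1.2 tcp [ 0.4154 -0.2532  0.1228] rot [-1.7997e+02  6.0000e-02 -1.6294e+02] shift [-0.02   0.028  0.739] j [ -8.   8. -31.   0. -51. -65.]
spin 0.0002
```

```bash
python3 -m inch '-0.02 0.028 0.2 0 0.8;0 0 0.2 0 0.8;0 0 0.2 0 0.8;0 0 0.13 0 0.8;0 0 0 0 0.8;0 0 0 0 0;0 0 0 0 0;0 0 0 0 0' 5; python3 -m inch '0 0 0 0 0;0 0 0 0 0;0 0 0 0 0.7;0 0 0 0 0.7;0 0 0 -0.029 0.7;0 0 0 -0.029 0.7;0 0 0 -0.029 0.7;0 0 0 -0.029 0.7'; python3 -m inch '0 0 0 -0.029 0.7;0 0 0 -0.029 0.7;0 0 0 -0.029 0.7;0 0 0 0 0.7;0 0 0 0 0;0 0 0 0 0;0 0 0 0 0;0 0 0 0 0' 12
python3 - <<'E'
from h import *
go([.6196,-.1724,.059],-163)
E
```

```text
time_s: 2.2
tcp_pos: [0.4168, -0.25, 0.0145]
eef_rot: [-180.0, 0.1, -162.9]
contact_force: [0.2, 0.6, 0.3]
gripper_width: 0.0455
gripper_force: 0.1
time_s: 3.2
tcp_pos: [0.4162, -0.2499, 0.0137]
eef_rot: [180.0, -0.0, -120.8]
contact_force: [0.3, -0.0, 0.1]
gripper_width: 0.0615
gripper_force: 0.0
time_s: 4.2
tcp_pos: [0.4162, -0.2499, 0.0138]
eef_rot: [180.0, 0.0, -89.9]
contact_force: [-0.6, 0.2, -0.4]
gripper_width: 0.0392
gripper_force: 12.0
t=4.2 tcp [ 0.4162 -0.2499  0.0138] rot [179.99   0.   -89.89] shift [-0.514 -1.357 -0.302] j [ -8.  18. -38.  -0. -35.   8.]
spin 0.2031
```

```bash
python3 -m inch '0 0 -0.2 0 0;0 0 -0.2 0 0;0 -0.1 -0.2 0 0;-0.1 -0.25 0 0 0;-0.1 -0.25 0 0 0;-0.1 -0.25 0 0 0;-0.1 -0.25 0 0 0;-0.1 -0.25 0 0 0'; python3 -m inch '-0.006 -0.001 0 0 0;0 0 0.1 0 0;0 0 0.1 0 0;0 0 0.04 0 0;0 0 0.02 0 0;0 0 0.01 0 0;0 0 0 0 0;0 0 0 0 0'
python3 - <<'E'
from h import *
go([.6188,-.174,.0608],-163)
E
```

```text
time_s: 5.2
tcp_pos: [0.6196, -0.1738, 0.1036]
eef_rot: [180.0, 0.0, -89.9]
contact_force: [0.7, -0.4, -0.0]
gripper_width: 0.0392
gripper_force: 12.0
time_s: 6.2
tcp_pos: [0.619, -0.1735, 0.0637]
eef_rot: [-180.0, -0.0, -89.9]
contact_force: [1.1, -0.3, 0.8]
gripper_width: 0.0392
gripper_force: 12.0
t=6.2 tcp [ 0.619  -0.1735  0.0637] rot [-179.96   -0.    -89.85] shift [0.003 0.001 0.019] j [  2.  26. -15.   0. -50.  -2.]
spin 0.2032
```

```bash
python3 -m inch '0 0 0.007 0 0;0 0 0.007 0 0;0 0 0.004 0 0;0 0 0 0 0;0 0 0 0 0;0 0 0 0 0;0 0 0 0 0;0 0 0 0 0'
```

```text
time_s: 7.2
tcp_pos: [0.6188, -0.1735, 0.0609]
eef_rot: [-180.0, -0.0, -89.9]
contact_force: [-1.8, -0.6, 4.9]
gripper_width: 0.0389
gripper_force: 12.0
```

```bash
python3 -m inch '0 0 0 0 0.6;0 0 0 0 0.6;0 0 0 0 0.6;0 0 0 0 0.6;0 0 -0.2 0 0.6;0 0 -0.2 0 0.6;0 0 -0.2 0 0.4;0 0 -0.1 0 0.4'
python3 - <<'E'
from h import *
go([.408,.2,.03],-163)
E
```

```text
time_s: 8.2
tcp_pos: [0.6194, -0.1735, 0.1674]
eef_rot: [-179.9, -0.0, -89.8]
contact_force: [0.3, -0.3, 0.0]
gripper_width: 0.0387
gripper_force: 0.0
t=8.2 tcp [ 0.6194 -0.1735  0.1674] rot [-1.7987e+02 -1.0000e-02 -8.9850e+01] shift [-2.494  1.403  0.916] j [  2.  20.  -8.   0. -62.  -2.]
spin 0.2032
```

```bash
python3 -m inch '-0.3 0.17 0 0 0.4;-0.3 0.17 0 0 0.4;-0.3 0.17 0 0 0.4;-0.3 0.17 0 0 0.4;-0.3 0.17 0.1 0 0.4;-0.3 0.17 0.1 0 0.4;-0.3 0.17 0.2 0 0.4;-0.3 0.17 0.2 0 0.4'
python3 - <<'E'
from h import *
go([.408,.2,.014],-163)
c=capture("top");i=c["color"]
cv2.imwrite("pics/t3.png",cv2.resize(i[150:330,180:440],None,fx=3,fy=3))
E
```

```text
time_s: 9.2
tcp_pos: [0.4128, 0.1873, 0.0748]
eef_rot: [-180.0, 0.0, -89.9]
contact_force: [1.6, 1.5, -0.5]
gripper_width: 0.0351
gripper_force: 0.0
t=9.2 tcp [0.4128 0.1873 0.0748] rot [-1.7997e+02  4.0000e-02 -8.9870e+01] shift [-0.085  0.032  0.405] j [ 49.   9. -38.  -0. -43. -49.]
spin 0.2031
```

View pics/t3.png

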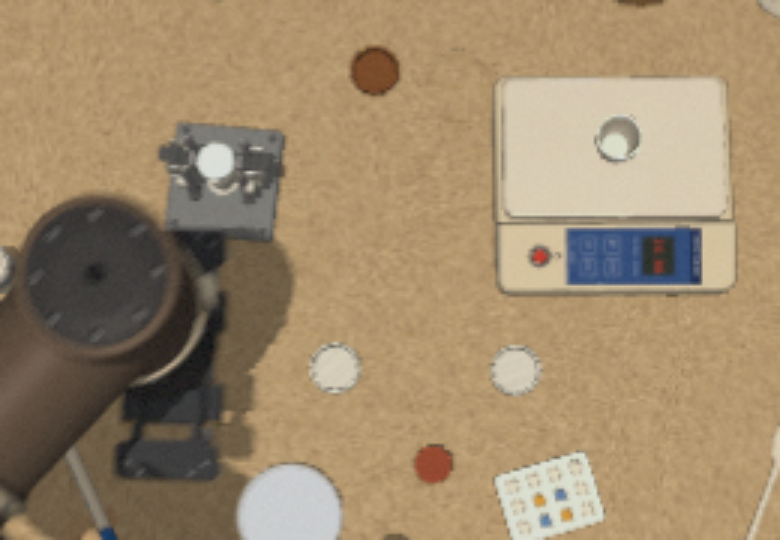

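The view shows the crucible standing free near the pan centre at (617,138), with both dishes undisturbed. Now the lid.

```bash
python3 -m inch '-0.085 0.032 0.1 0 0.4;0 0 0.15 0 0.4;0 0 0.1 0 0.4;0 0 0.05 0 0.4;0 0 0 0 0.4;0 0 0 0 0;0 0 0 0 0;0 0 0 0 0' 4; python3 -m inch '0 0 0 0 0;0 0 0 0 0;0 0 0 0 0.4;0 0 0 0 0.4;0 0 0 0.029 0.4;0 0 0 0.029 0.4;0 0 0 0.029 0.4;0 0 0 0.029 0.4'; python3 -m inch '0 0 0 0.029 0.4;0 0 0 0.029 0.4;0 0 0 0.029 0.4;0 0 0 0 0.4;0 0 0 0 0;0 0 0 0 0;0 0 0 0 0;0 0 0 0 0' 10
python3 - <<'E'
from h import *
go([.6188,-.1735,.15],-163)
E
```

```text
time_s: 10.25
tcp_pos: [0.4092, 0.1989, 0.016]
eef_rot: [-180.0, 0.0, -89.9]
contact_force: [1.0, -0.5, 1.3]
gripper_width: 0.0119
gripper_force: 4.0
time_s: 11.25
tcp_pos: [0.4089, 0.1986, 0.0154]
eef_rot: [180.0, -0.0, -132.0]
contact_force: [0.2, -0.1, -0.5]
gripper_width: 0.0348
gripper_force: 0.0
time_s: 12.25
tcp_pos: [0.409, 0.1988, 0.0156]
eef_rot: [180.0, 0.0, -162.9]
contact_force: [-0.2, -0.2, -0.2]
gripper_width: 0.0112
gripper_force: 10.0
t=12.2 tcp [0.409  0.1988 0.0156] rot [ 180.     0.  -162.9] shift [-0.607 -2.783 -0.896] j [  51.   15.  -41.    0.  -34. -124.]
spin 0.0003
```

```bash
python3 -m inch '0 0 -0.2 0 0;0 0 -0.25 0 0;0 0 -0.25 0 0;-0.07 -0.3 -0.2 0 0;-0.07 -0.35 0 0 0;-0.07 -0.35 0 0 0;-0.07 -0.35 0 0 0;-0.07 -0.35 0 0 0'; python3 -m inch '-0.07 -0.35 0 0 0;-0.07 -0.35 0 0 0;-0.07 -0.3 0 0 0;0 0 0 0 0;0 0 0 0 0;0 0 0 0 0;0 0 0 0 0;0 0 0 0 0'
python3 - <<'E'
from h import *
go([.6188,-.1735,.0956],-163)
E
```

```text
time_s: 13.25
tcp_pos: [0.5346, -0.0313, 0.1507]
eef_rot: [180.0, 0.0, -162.9]
contact_force: [0.9, 1.2, -0.3]
gripper_width: 0.0116
gripper_force: 10.0
time_s: 14.25
tcp_pos: [0.6081, -0.1631, 0.1509]
eef_rot: [-180.0, 0.0, -162.9]
contact_force: [0.1, -0.0, -1.0]
gripper_width: 0.0115
gripper_force: 10.0
t=14.2 tcp [ 0.6081 -0.1631  0.1509] rot [-1.8000e+02  3.0000e-02 -1.6288e+02] shift [-0.048 -0.087  0.369] j [  3.  20. -11.  -0. -59. -76.]
spin 0.0003
```

```bash
python3 -m inch '-0.049 -0.088 0 0 0;0 0 0.15 0 0;0 0 0.1 0 0;0 0 0.06 0 0;0 0 0 0 0;0 0 0 0 0;0 0 0 0 0;0 0 0 0 0'
python3 - <<'E'
from h import *
go([.619,-.1735,.0956],-163)
E
```

```text
time_s: 15.25
tcp_pos: [0.6193, -0.1742, 0.1046]
eef_rot: [-180.0, 0.0, -162.9]
contact_force: [0.2, 0.3, 0.4]
gripper_width: 0.0114
gripper_force: 10.0
t=15.2 tcp [ 0.6193 -0.1742  0.1046] rot [-1.7998e+02  5.0000e-02 -1.6293e+02] shift [0.    0.005 0.06 ] j [  2.  23. -12.   0. -54. -75.]
spin 0.0002
```

```bash
python3 -m inch '0 0.004 0.01 0 0;0 0 0.01 0 0;0 0 0.01 0 0;0 0 0.01 0 0;0 0 0.01 0 0;0 0 0.005 0 0;0 0 0 0 0;0 0 0 0 0'
```

```text
time_s: 16.25
tcp_pos: [0.619, -0.1737, 0.0961]
eef_rot: [-180.0, 0.0, -162.9]
contact_force: [-0.4, 0.8, 3.6]
gripper_width: 0.0111
gripper_force: 10.0
```

```bash
python3 -m inch '0 0 0 0 0.3;0 0 0 0 0.3;0 0 0 0 0.3;0 0 -0.1 0 0.3;0 0 -0.2 0 0.6;0 0 -0.2 0 0.6;0 0 -0.2 0 0.6;0 0 0 0 0.6'
python3 - <<'E'
from h import *
go([.506,.3595,.12],-163)
c=capture("scene");i=c["color"];u=cv2.projectPoints(np.float64([[.619,-.1735,.09]]),cv2.Rodrigues(c["R"])[0],c["t"],c["mtx"],np.float64(c["dist_coeffs"]))[0].ravel();print(u)
c=capture("top");i=c["color"]
cv2.imwrite("pics/t4.png",cv2.resize(i[150:330,280:440],None,fx=3,fy=3))
E
```

```text
time_s: 17.25
tcp_pos: [0.6206, -0.174, 0.2051]
eef_rot: [-179.9, 0.3, -162.9]
contact_force: [-0.4, 1.1, -0.1]
gripper_width: 0.0519
gripper_force: 0.0
t=17.2 tcp [ 0.6206 -0.174   0.2051] rot [-179.86    0.33 -162.91] shift [-0.315  3.624  0.567] j [  2.  18.  -6.   0. -66. -75.]
spin 0.0002
[351.15557907 209.00478677]
```

```bash
python3 -m inch '-0.028 0.3 0 0 0.65;-0.028 0.35 0 0 0.65;-0.028 0.35 0 0 0.65;-0.028 0.35 0 0 0.65;-0.028 0.35 0 0 0.65;-0.028 0.35 0 0 0.65;-0.028 0.35 0 0 0.65;-0.028 0.35 0 0 0.65'; python3 -m inch '-0.028 0.35 0 0 0.65;-0.028 0.3 0 0 0.65;-0.028 0.15 0 0 0.65;0 0 0.15 0 0.65;0 0 0.2 0 0.65;0 0 0.2 0 0.65;0 0 0 0 0.65;0 0 0 0 0.65'
python3 - <<'E'
from h import *
go([.506,.3595,.02],-163)
c=capture("top");i=c["color"]
cv2.imwrite("pics/t4.png",cv2.resize(i[170:290,350:420],None,fx=4,fy=4))
E
```

```text
time_s: 18.35
tcp_pos: [0.5289, 0.2319, 0.2002]
eef_rot: [-180.0, -0.1, -162.9]
contact_force: [0.3, 1.1, 0.1]
gripper_width: 0.057
gripper_force: 0.0
time_s: 19.35
tcp_pos: [0.5074, 0.349, 0.1192]
eef_rot: [-180.0, 0.0, -162.9]
contact_force: [0.5, -0.7, 0.4]
gripper_width: 0.0569
gripper_force: 0.0
t=19.4 tcp [0.5074 0.349  0.1192] rot [-1.7999e+02  4.0000e-02 -1.6294e+02] shift [-0.012  0.07   0.661] j [  53.   20.  -15.    0.  -55. -126.]
spin 0.0002
```

View pics/t4.png

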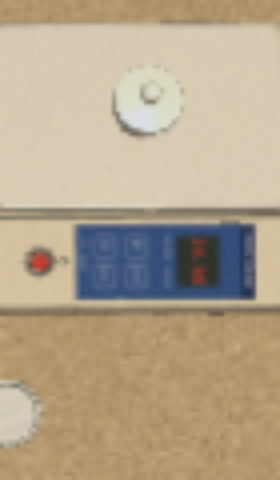

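The lid sits level on the crucible at (148,98). Next I'll grasp the bottle.

```bash
python3 -m inch '-0.012 0.07 0.1 0 0.65;0 0 0.2 0 0.65;0 0 0.2 0 0.65;0 0 0.12 0 0.65;0 0 0 0 0.65;0 0 0 0 0;0 0 0 0 0;0 0 0 0 0' 15; python3 -m inch '0 0 0 0 0;0 0 0 0 0;0 0 -0.2 -0.029 0;0 0 -0.3 -0.029 0;0 0 -0.3 -0.029 0;0 0 -0.1 -0.029 0;0 0 0 -0.029 0;0 0 0 -0.029 0'
python3 - <<'E'
from h import *
go([.585,.022,.18],-90)
E
```

```text
time_s: 20.4
tcp_pos: [0.506, 0.3602, 0.0265]
eef_rot: [179.9, 0.1, -162.9]
contact_force: [-1.0, 1.0, 2.8]
gripper_width: 0.0367
gripper_force: 15.0
time_s: 21.4
tcp_pos: [0.5051, 0.3591, 0.1604]
eef_rot: [180.0, -0.0, -100.0]
contact_force: [-0.1, 0.9, -2.1]
gripper_width: 0.0367
gripper_force: 15.0
t=21.4 tcp [0.5051 0.3591 0.1604] rot [179.97  -0.   -99.97] shift [ 2.121 -0.914 -0.131] j [ 53.  18. -12.  -0. -60. -63.]
spin -0.0277
```

```bash
python3 -m inch '0 0 -0.1 -0.0277 0;0.3 -0.07 0 0 0;0.32 -0.08 0 0 0;0.32 -0.08 0 0 0;0.32 -0.08 0 0 0;0.32 -0.08 0 0 0;0.32 -0.08 0 0 0;0.3 -0.05 0 0 0'; python3 -m inch '0 0 0.2 0 0;0 0 0.2 0 0;0 0 0.2 0 0;0 0 0.2 0 0;0 0 0 0 0;0 0 0 0 0;0 0 0 0 0;0 0 0 0 0'
python3 - <<'E'
from h import *
go([.585,.022,.0235],-90)
E
```

```text
time_s: 22.4
tcp_pos: [0.5814, 0.0272, 0.1751]
eef_rot: [180.0, -0.0, -90.4]
contact_force: [0.4, 0.5, -0.9]
gripper_width: 0.0369
gripper_force: 15.0
time_s: 23.4
tcp_pos: [0.5821, 0.0293, 0.0564]
eef_rot: [-179.9, 0.0, -90.3]
contact_force: [-0.3, -0.1, -0.9]
gripper_width: 0.0364
gripper_force: 15.0
t=23.4 tcp [0.5821 0.0293 0.0564] rot [-1.799e+02  4.000e-02 -9.032e+01] shift [ 0.048 -0.02   0.22 ] j [ 22.  21. -23.   0. -45. -22.]
spin -0.0009
```

```bash
python3 -m inch '0.04 0 0.1 0 0;0 0 0.08 0 0;0 0 0.02 0 0;0 0 0.01 0 0;0 0 0 0 0;0 0 0 0 0;0 0 0 0 0;0 0 0 0 0'
```

```text
time_s: 24.4
tcp_pos: [0.581, 0.0225, 0.0249]
eef_rot: [179.9, -0.1, -90.3]
contact_force: [-7.7, -0.7, 18.8]
gripper_width: 0.0368
gripper_force: 15.0
```

```bash
python3 -m inch '0 0 -0.008 0 0;0 0 0 0 0;0 0 0 0 0.65;0 0 0 0 0.65;0 0 0 0 0.65;0 0 -0.2 0 0.65;0 0 -0.25 0 0.65;0 0 -0.2 0 0.65'
python3 - <<'E'
from h import *
go([.4287,.0637,.06],-90)
E
```

```text
time_s: 25.4
tcp_pos: [0.5818, 0.0231, 0.1238]
eef_rot: [-180.0, 0.0, -90.3]
contact_force: [0.7, -0.5, -0.4]
gripper_width: 0.0566
gripper_force: 0.0
t=25.4 tcp [0.5818 0.0231 0.1238] rot [-1.7996e+02  1.0000e-02 -9.0320e+01] shift [-0.265  1.022  0.426] j [ 22.  17. -19.   0. -54. -22.]
spin -0.0009
```

```bash
python3 -m inch '-0.04 0.15 0 0 0.68;-0.06 0.25 0 0 0.68;-0.06 0.25 0.05 0 0.68;-0.06 0.25 0.1 0 0.68;-0.045 0.122 0.1 0 0.68;0 0 0.1 0.029 0.68;0 0 0 0.029 0.68;0 0 0 0.029 0.68'; python3 -m inch '0 0 0 0.029 0.68;0 0 0 0.029 0.68;0 0 0 0.029 0.68;0 0 0 0.029 0.68;0 0 0 0.029 0.68;0 0 0 0 0.68;0 0 0 0 0.68;0 0 0 0 0.68'
python3 - <<'E'
from h import *
go([.4287,.0637,.004],-174)
c=capture("top")
hsv=cv2.cvtColor(c["color"],cv2.COLOR_BGR2HSV)
cv2.imwrite("pics/t5.png",cv2.resize(c["color"][160:330,200:370],None,fx=3.5,fy=3.5,interpolation=2))
E
```

```text
time_s: 26.4
tcp_pos: [0.4284, 0.0638, 0.0699]
eef_rot: [180.0, -0.0, -122.0]
contact_force: [0.3, 0.3, 0.5]
gripper_width: 0.0594
gripper_force: 0.0
time_s: 27.4
tcp_pos: [0.4285, 0.0637, 0.0701]
eef_rot: [180.0, 0.0, -173.7]
contact_force: [0.1, -0.6, 0.6]
gripper_width: 0.0594
gripper_force: 0.0
t=27.4 tcp [0.4285 0.0637 0.0701] rot [ 1.8000e+02  1.0000e-02 -1.7371e+02] shift [-0.001 -0.     0.44 ] j [  35.    8.  -41.   -0.  -42. -118.]
spin 0.0008
```

View pics/t5.png

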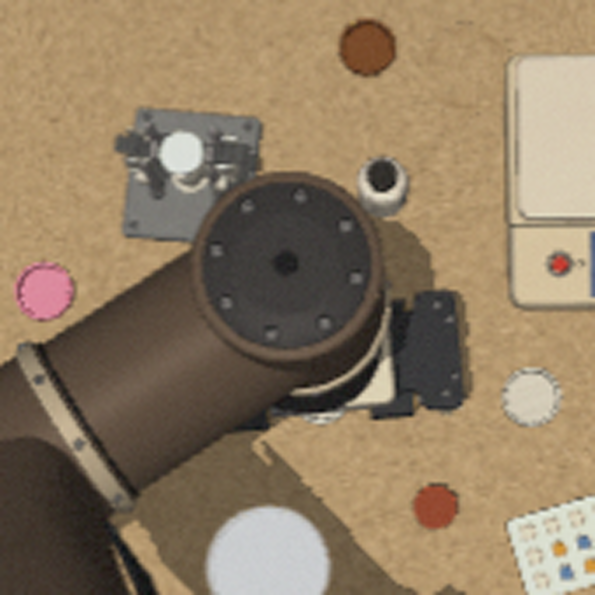

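The bottle stands upright between dispenser and balance at (383,187). Now the two-way squeeze and grip on the first dish.

```bash
python3 -m inch '0 0 0.2 0 0.68;0 0 0.15 0 0.68;0 0 0.085 0 0.68;0 0 0 0 0.68;0 0 0 0 0;0 0 0 0 0;0 0 0 0 0;0 0 0 0 0' 5; python3 -m inch '0 0 0 0 0.68;0 0 0 0 0.68;0 0 0 0 0.68;0 0 0 -0.029 0.68;0 0 0 -0.029 0.68;0 0 0 -0.029 0.68;0 0 0 -0.029 0.68;0 0 0 -0.029 0.68'; python3 -m inch '0 0 0 -0.029 0.68;0 0 0 -0.029 0.68;0 0 0 -0.0185 0.68;0 0 0 0 0.68;0 0 0 0 0;0 0 0 0 0;0 0 0 0 0;0 0 0 0 0' 12
python3 - <<'E'
from h import *
go([.5905,.1663,.13],-94)
E
```

```text
time_s: 28.45
tcp_pos: [0.429, 0.064, 0.0054]
eef_rot: [180.0, 0.1, -173.8]
contact_force: [-1.2, 0.4, 5.2]
gripper_width: 0.044
gripper_force: 5.0
time_s: 29.45
tcp_pos: [0.4283, 0.0636, 0.0047]
eef_rot: [180.0, -0.0, -121.3]
contact_force: [-1.0, 0.4, -0.1]
gripper_width: 0.0592
gripper_force: 0.0
time_s: 30.45
tcp_pos: [0.4284, 0.0637, 0.0048]
eef_rot: [180.0, -0.0, -94.1]
contact_force: [-0.4, 0.1, 0.0]
gripper_width: 0.0433
gripper_force: 12.0
t=30.4 tcp [0.4284 0.0637 0.0048] rot [180.    -0.   -94.13] shift [-0.76  -1.028 -0.835] j [ 35.  15. -45.  -0. -31. -39.]
spin -0.0004
```

```bash
python3 -m inch '0 0 -0.15 0 0;0 0 -0.25 0 0;0 0 -0.25 0 0;0 0 -0.2 0 0;-0.1 -0.15 0 0 0;-0.15 -0.2 0 0 0;-0.15 -0.2 0 0 0;-0.1 -0.15 0 0 0'
python3 - <<'E'
from h import *
np.set_printoptions(suppress=True,precision=4)
c=capture("scene");c0=cv2.imread("pics/scene0.png")
go([.59,.1648,.13],-94)
h=cv2.cvtColor(c0,cv2.COLOR_BGR2HSV)
def f(m,u,v,r,z,n):
    w=np.zeros(m.shape,np.uint8);w[v-r:v+r,u-r:u+r]=m[v-r:v+r,u-r:u+r]
    k=max(cv2.findContours(w,0,1)[0],key=cv2.contourArea);k=cv2.convexHull(k)
    M=cv2.moments(k);q=[M['m10']/M['m00'],M['m01']/M['m00']];print(n,cv2.boundingRect(k),np.array(q),ray(c,q,z)[0])
S=h[...,1];V=h[...,2]
print(h[228:256:2,240:262:3].tolist()[5:9])
f(S<85,307,281,12,.007,"dish");f(S<85,262,297,14,.005,"lid")
cv2.imwrite("pics/s6.png",cv2.resize(c0[215:310,220:330],None,fx=7,fy=6.3,interpolation=2))
E
```

```text
time_s: 31.45
tcp_pos: [0.5397, 0.1318, 0.132]
eef_rot: [180.0, -0.0, -94.1]
contact_force: [0.1, 0.0, 0.3]
gripper_width: 0.0436
gripper_force: 12.0
t=31.5 tcp [0.5423 0.1331 0.132 ] rot [-179.92   -0.    -94.06] shift [-0.233 -0.303  0.013] j [ 34.  14. -22.   0. -54. -38.]
spin -0.0002
[[[18, 42, 133], [24, 45, 221], [25, 35, 231], [26, 38, 227], [22, 52, 190], [18, 37, 118], [17, 38, 126], [20, 50, 157]], [[16, 46, 128], [19, 82, 180], [21, 45, 165], [21, 56, 158], [18, 89, 172], [17, 41, 119], [18, 40, 128], [20, 49, 160]], [[17, 45, 129], [18, 102, 177], [16, 53, 126], [17, 69, 133], [18, 97, 173], [18, 43, 120], [20, 40, 152], [20, 46, 176]], [[18, 43, 136], [18, 103, 175], [16, 55, 126], [17, 63, 129], [18, 98, 172], [16, 41, 118], [19, 40, 152], [20, 52, 157]]]
dish (299, 275, 18, 12) [307.6935 280.4118] [0.4266 0.0649 0.007 ]
lid (253, 289, 19, 14) [261.6492 296.2585] [0.4095 0.2001 0.005 ]
```

View pics/s6.png

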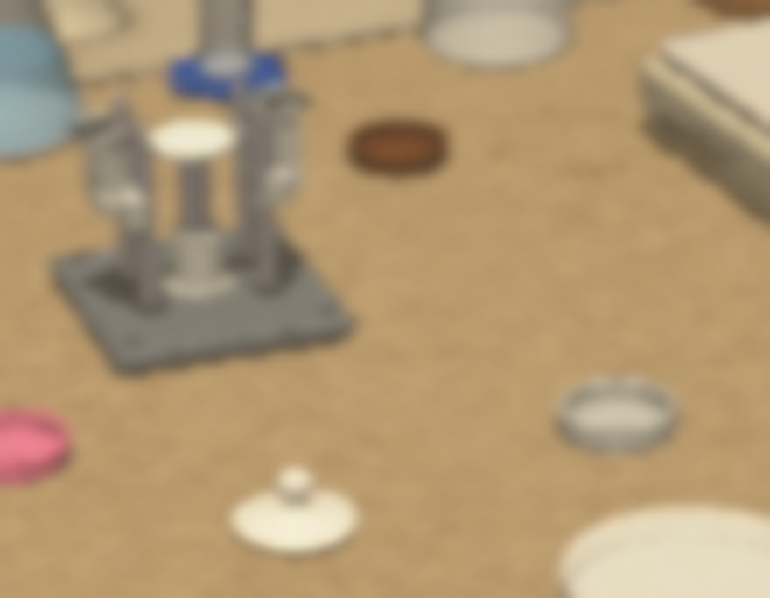

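The scene view shows the follower's disc face centred at about crop (193,138), between the rods. I'll cross-check that position.

Run:
```python
from h import *
c=capture("scene");print(ray(c,[[247.2,236.5],[247.2,237]],.084))
t=capture("top");im=t["color"];h=cv2.cvtColor(im,cv2.COLOR_BGR2HSV)
c1=cv2.imread("pics/top0.png");h=cv2.cvtColor(c1,cv2.COLOR_BGR2HSV)
# disc: sub-pixel weighted centroid of bright excess
w=np.clip((h[194:214,242:262,2].astype(float)-160)/70,0,1)*(h[194:214,242:262,1]<45)
y,x=np.mgrid[194:214,242:262];q=[(w*x).sum()/w.sum(),(w*y).sum()/w.sum()];print(q,w.sum(),ray(t,q,.084))
```

```text
[[0.58835048 0.16574488 0.084     ]
 [0.5854553  0.16685698 0.084     ]]
[np.float64(251.4827737868347), np.float64(203.69300689048526)] 97.44285714285715 [[0.59028273 0.16649331 0.084     ]]
```

```bash
python3 -m inch '-0.1 -0.15 0 0 0;-0.1 -0.12 0 0 0;-0.033 -0.03 0 0 0;0 0 0 0 0;0 0 0.05 0 0;0 0 0.05 0 0;0 0 0 0 0;0 0 0 0 0'
python3 - <<'E'
from h import *
go([.5898,.1648,.105],-94)
E
```

```text
time_s: 32.6
tcp_pos: [0.5859, 0.1625, 0.1173]
eef_rot: [180.0, -0.0, -94.1]
contact_force: [0.1, 0.9, -0.9]
gripper_width: 0.0435
gripper_force: 12.0
t=32.6 tcp [0.5859 0.1625 0.1173] rot [ 1.80e+02 -1.00e-02 -9.41e+01] shift [-0.017 -0.025  0.082] j [ 34.  19. -16.   0. -54. -38.]
spin -0.0003
```

```bash
python3 -m inch '-0.018 -0.026 0 0 0;0 0 0 0 0;0 0 0.03 0 0;0 0 0.03 0 0;0 0 0.02 0 0;0 0 0.02 0 0;0 0 0.01 0 0;0 0 0 0 0'
python3 - <<'E'
from h import *
go([.5898,.1648,.105],-94);print(get_state()["contact_force"],get_state()["moment"])
c=capture("top");cv2.imwrite("pics/t7.png",cv2.resize(c["color"][175:245,215:295],None,fx=7,fy=7,interpolation=2))
E
```

```text
time_s: 33.6
tcp_pos: [0.59, 0.165, 0.1007]
eef_rot: [180.0, -0.0, -94.1]
contact_force: [-0.2, 0.5, 0.4]
gripper_width: 0.0434
gripper_force: 12.0
t=33.6 tcp [0.59   0.165  0.1007] rot [ 1.7999e+02 -1.0000e-02 -9.4110e+01] shift [ 0.001  0.001 -0.029] j [ 34.  21. -17.   0. -53. -38.]
spin -0.0003
[-0.16934155  0.53663083  0.4094981 ] [0.01476844 0.05627752 0.01698186]
```

View pics/t7.png

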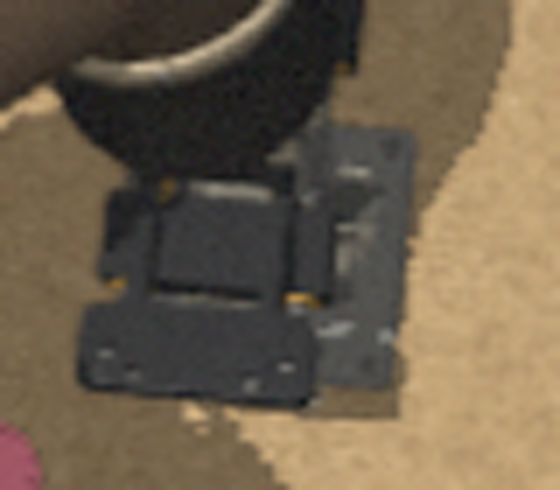

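The gripper hides the dish in this view. The dish foot is 6 mm below the rod tips with no contact force, so I'll continue down.

```bash
python3 -m inch '0 0 0.015 0 0;0 0 0.015 0 0;0 0 0.015 0 0;0 0 0.01 0 0;0 0 0.01 0 0;0 0 0.008 0 0;0 0 0 0 0;0 0 0 0 0'
```

```text
time_s: 34.65
tcp_pos: [0.59, 0.165, 0.0899]
eef_rot: [-180.0, -0.0, -94.1]
contact_force: [0.7, -0.4, -0.5]
gripper_width: 0.0434
gripper_force: 12.0
```

```bash
python3 -m inch '0 0 0 0 0.65;0 0 0 0 0.65;0 0 0 0 0.65;0 0 -0.1 0 0.65;0 0 -0.15 0 0.65;0 0 -0.05 0 0;0 0 0 0 0;0 0 0 0 0'; python3 -m inch '0 0 0 0 0;0 0 0 0 0;0 0 0 0 0;0 0 0 0 0;0 0 0.1 0 0;0 0 0.08 0 0;0 0 0 0 0;0 0 0 0 0' 20
python3 - <<'E'
from h import *
go([.59,.165,.088],-94)
E
```

```text
time_s: 35.65
tcp_pos: [0.5896, 0.1649, 0.1343]
eef_rot: [180.0, -0.0, -94.1]
contact_force: [-0.9, 0.1, 0.5]
gripper_width: 0.0323
gripper_force: 0.0
time_s: 36.65
tcp_pos: [0.5901, 0.165, 0.1077]
eef_rot: [180.0, -0.0, -94.1]
contact_force: [-0.3, 0.2, 0.2]
gripper_width: 0.0003
gripper_force: 0.0
t=36.6 tcp [0.5901 0.165  0.1077] rot [ 1.7999e+02 -2.0000e-02 -9.4100e+01] shift [0.    0.001 0.131] j [ 34.  20. -16.   0. -53. -38.]
spin -0.0003
```

```bash
python3 -m inch '0 0 0.04 0 0;0 0 0.04 0 0;0 0 0.04 0 0;0 0 0.04 0 0;0 0 0 0 0;0 0 0 0 0;0 0 0 0 0;0 0 0 0 0';python3 -m inch '0 0 0.04 0 0;0 0 0.04 0 0;0 0 0.04 0 0;0 0 0.02 0 0;0 0 0.02 0 0;0 0 0 0 0;0 0 0 0 0;0 0 0 0 0'
```

```text
time_s: 37.65
tcp_pos: [0.5901, 0.165, 0.084]
eef_rot: [-180.0, 0.0, -94.1]
contact_force: [1.5, -0.3, 1.3]
gripper_width: 0.0004
gripper_force: 0.8
time_s: 38.65
tcp_pos: [0.5901, 0.1651, 0.06]
eef_rot: [-180.0, 0.0, -94.1]
contact_force: [1.6, 1.0, 2.3]
gripper_width: 0.0005
gripper_force: 1.6
```

```bash
python3 -m inch '0 0 0.02 0 0;0 0 0.02 0 0;0 0 0.02 0 0;0 0 0.015 0 0;0 0 0.01 0 0;0 0 0 0 0;0 0 0 0 0;0 0 0 0 0'
```

```text
time_s: 39.65
tcp_pos: [0.5901, 0.1651, 0.0472]
eef_rot: [-180.0, 0.0, -94.1]
contact_force: [1.5, 1.4, 3.0]
gripper_width: 0.0009
gripper_force: 2.0
```

```bash
python3 -m inch '0 0 0.007 0 0;0 0 0.006 0 0;0 0 0 0 0;0 0 0 0 0;0 0 0 0 0;0 0 0 0 0;0 0 0 0 0;0 0 0 0 0'; python3 -m inch '0 0 -0.05 0 0;0 0 -0.05 0 0;0 0 -0.05 0 0;0 0 -0.1 0 0;0 0 -0.2 0 0;0 0 -0.2 0 0;0 0 -0.1 0 0;0 0 0 0 0'
python3 - <<'E'
from h import *
go([.4296,-.092,.07],-174)
E
```

```text
time_s: 40.65
tcp_pos: [0.5901, 0.1651, 0.0462]
eef_rot: [-180.0, 0.0, -94.1]
contact_force: [-1.9, 0.7, 12.2]
gripper_width: 0.0003
gripper_force: 6.3
time_s: 41.65
tcp_pos: [0.5901, 0.1651, 0.1585]
eef_rot: [-180.0, 0.1, -94.1]
contact_force: [0.8, 0.4, -1.0]
gripper_width: -0.0
gripper_force: 0.0
t=41.6 tcp [0.5901 0.1651 0.1585] rot [-1.7995e+02  5.0000e-02 -9.4120e+01] shift [1.786 0.944 0.59 ] j [ 34.  18. -13.  -0. -59. -38.]
spin 0.2219
```

```bash
python3 -m inch '0.25 0.13 0 0 0.68;0.31 0.163 0 0 0.68;0.31 0.163 0 0 0.68;0.31 0.163 0 0 0.68;0.31 0.163 0 0 0.68;0.296 0.162 0 0 0.68;0 0 0.2 0 0.68;0 0 0.2 0 0.68'; python3 -m inch '0 0 0.1 0.0277 0.68;0 0 0 0.0277 0.68;0 0 0 0.0277 0.68;0 0 0 0.0277 0.68;0 0 0 0.0277 0.68;0 0 0 0.0277 0.68;0 0 0 0.0277 0.68;0 0 0 0.0277 0.68'
python3 - <<'E'
from h import *
go([.4296,-.092,.004],-174)
a=capture("top")["color"][175:245,215:295];b=capture("scene")["color"][205:275,210:290]
cv2.imwrite("pics/t8.png",np.hstack([cv2.resize(x,None,fx=5,fy=5,interpolation=2) for x in(a,b)]))
E
```

```text
time_s: 42.65
tcp_pos: [0.4284, -0.0928, 0.0963]
eef_rot: [180.0, 0.0, -94.2]
contact_force: [-0.6, 0.3, 0.1]
gripper_width: 0.0596
gripper_force: 0.0
time_s: 43.65
tcp_pos: [0.4283, -0.0922, 0.0814]
eef_rot: [-180.0, -0.2, -174.2]
contact_force: [-0.6, -0.3, -0.3]
gripper_width: 0.0599
gripper_force: 0.0
t=43.6 tcp [ 0.4283 -0.0922  0.0814] rot [-1.8000e+02 -1.6000e-01 -1.7424e+02] shift [-0.009  0.001  0.516] j [ 14.   7. -39.  -0. -44. -98.]
spin -0.0007
```

View pics/t8.png

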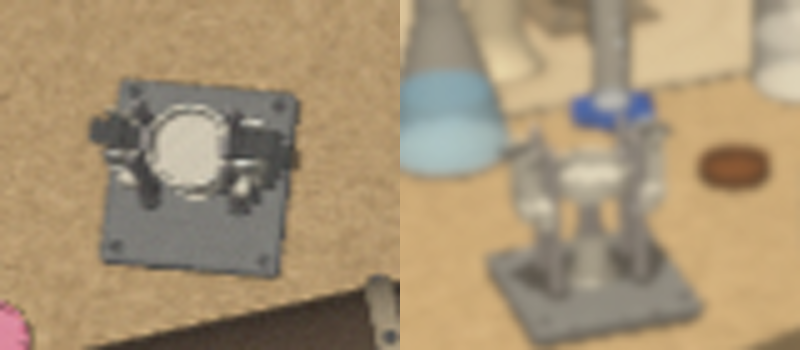

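The first dish sits level under the catches at (188,148) in the left view, and at about (590,172) in the right. Same again for the second dish.

```bash
python3 -m inch '-0.009 0.001 0.2 0 0.68;0 0 0.2 0 0.68;0 0 0.115 0 0.68;0 0 0 0 0.68;0 0 0 0 0;0 0 0 0 0;0 0 0 0 0;0 0 0 0 0' 5; python3 -m inch '0 0 0 0 0;0 0 0 0 0.68;0 0 0 0 0.68;0 0 0 0 0.68;0 0 0 -0.029 0.68;0 0 0 -0.029 0.68;0 0 0 -0.029 0.68;0 0 0 -0.029 0.68'; python3 -m inch '0 0 0 -0.029 0.68;0 0 0 -0.029 0.68;0 0 0 -0.029 0.68;0 0 0 -0.0196 0.68;0 0 0 0 0.68;0 0 0 0 0;0 0 0 0 0;0 0 0 0 0' 12;python3 -m inch '0 0 0 0 0;0 0 0 0 0;0 0 -0.15 0 0;0 0 -0.25 0 0;0 0 -0.25 0 0;0 0 -0.2 0 0;0 0 -0.1 0 0;0 0 0 0 0'
python3 - <<'E'
from h import *
go([.59,.165,.155],-94)
E
```

```text
time_s: 44.75
tcp_pos: [0.4314, -0.0916, 0.006]
eef_rot: [180.0, 0.1, -173.9]
contact_force: [0.3, 0.7, 5.4]
gripper_width: 0.0428
gripper_force: 5.0
time_s: 45.75
tcp_pos: [0.4308, -0.0918, 0.0053]
eef_rot: [180.0, -0.0, -131.8]
contact_force: [0.4, -0.3, 0.2]
gripper_width: 0.0594
gripper_force: 0.0
time_s: 46.75
tcp_pos: [0.4309, -0.0918, 0.0054]
eef_rot: [180.0, -0.0, -93.8]
contact_force: [-0.4, -0.2, -0.9]
gripper_width: 0.0432
gripper_force: 12.0
time_s: 47.75
tcp_pos: [0.4316, -0.0916, 0.1489]
eef_rot: [-179.8, 0.0, -93.7]
contact_force: [0.3, 0.4, -1.4]
gripper_width: 0.0433
gripper_force: 12.0
t=47.8 tcp [ 0.4316 -0.0916  0.1489] rot [-1.7985e+02  5.0000e-02 -9.3750e+01] shift [-1.776 -0.942 -0.041] j [ 14.   2. -34.   0. -54. -18.]
spin 0.0007
```

```bash
python3 -m inch '-0.25 -0.133 0 0 0;-0.3 -0.159 0 0 0;-0.3 -0.159 0 0 0;-0.3 -0.159 0 0 0;-0.3 -0.159 0 0 0;-0.2 -0.106 0 0 0;-0.1 -0.053 0 0 0;0 0 0 0 0';python3 -m inch '0 0 0 0 0;0 0 0 0.0007 0;0 0 0.1 0 0;0 0 0.1 0 0;0 0 0 0 0;0 0 0 0 0;0 0 0 0 0;0 0 0 0 0'
python3 - <<'E'
from h import *
go([.59,.165,.105],-94)
E
```

```text
time_s: 48.75
tcp_pos: [0.5866, 0.1614, 0.1464]
eef_rot: [179.9, -0.1, -93.7]
contact_force: [-0.5, 0.4, -0.8]
gripper_width: 0.0431
gripper_force: 12.0
time_s: 49.75
tcp_pos: [0.5872, 0.1612, 0.1183]
eef_rot: [-180.0, 0.0, -94.0]
contact_force: [-0.1, -0.5, -0.2]
gripper_width: 0.0432
gripper_force: 12.0
t=49.8 tcp [0.5872 0.1612 0.1183] rot [-1.7997e+02  2.0000e-02 -9.4000e+01] shift [-0.026 -0.017  0.089] j [ 34.  19. -16.   0. -54. -38.]
spin 0.0
```

Second dish rests on the rollers (underside 86 mm), so the TCP should end at about 0.092.

```bash
python3 -m inch '-0.026 -0.017 0 0 0;0 0 0 0 0;0 0 0.03 0 0;0 0 0.03 0 0;0 0 0.03 0 0;0 0 0.02 0 0;0 0 0.01 0 0;0 0 0 0 0';python3 -m inch '0 0 0.015 0 0;0 0 0.015 0 0;0 0 0.01 0 0;0 0 0.006 0 0;0 0 0 0 0;0 0 0 0 0;0 0 0 0 0;0 0 0 0 0'
```

```text
time_s: 50.75
tcp_pos: [0.5898, 0.1648, 0.0998]
eef_rot: [180.0, -0.0, -94.0]
contact_force: [-1.1, -0.9, 1.0]
gripper_width: 0.0434
gripper_force: 12.0
time_s: 51.75
tcp_pos: [0.5898, 0.1648, 0.093]
eef_rot: [-180.0, 0.0, -94.0]
contact_force: [-0.4, 0.3, -1.0]
gripper_width: 0.0433
gripper_force: 12.0
```

```bash
python3 -m inch '0 0 0 0 0.65;0 0 0 0 0.65;0 0 0 0 0.65;0 0 -0.1 0 0.65;0 0 -0.15 0 0.65;0 0 -0.05 0 0;0 0 0 0 0;0 0 0 0 0'; python3 -m inch '0 0 0 0 0;0 0 0 0 0;0 0 0 0 0;0 0 0 0 0;0 0 0.1 0 0;0 0 0.08 0 0;0 0 0 0 0;0 0 0 0 0' 20
python3 -m inch '0 0 0.04 0 0;0 0 0.04 0 0;0 0 0.04 0 0;0 0 0.04 0 0;0 0 0.02 0 0;0 0 0 0 0;0 0 0 0 0;0 0 0 0 0'
python3 -m inch '0 0 0.02 0 0;0 0 0.02 0 0;0 0 0.02 0 0;0 0 0.02 0 0;0 0 0.02 0 0;0 0 0 0 0;0 0 0 0 0;0 0 0 0 0'
```

```text
time_s: 52.75
tcp_pos: [0.5894, 0.1647, 0.1374]
eef_rot: [180.0, -0.0, -94.0]
contact_force: [-0.4, -0.2, -0.2]
gripper_width: 0.0324
gripper_force: 0.0
time_s: 53.75
tcp_pos: [0.5899, 0.1648, 0.1109]
eef_rot: [180.0, -0.0, -94.0]
contact_force: [0.1, -0.5, -0.7]
gripper_width: 0.0005
gripper_force: 0.0
time_s: 54.75
tcp_pos: [0.5901, 0.165, 0.0843]
eef_rot: [-180.0, 0.0, -94.0]
contact_force: [-0.4, 0.3, 3.4]
gripper_width: 0.0003
gripper_force: 3.0
time_s: 55.75
tcp_pos: [0.5898, 0.1648, 0.0689]
eef_rot: [180.0, 0.0, -94.0]
contact_force: [0.8, 1.9, 1.7]
gripper_width: 0.0005
gripper_force: 1.7
```

```bash
python3 -m inch '0 0 0.02 0 0;0 0 0.02 0 0;0 0 0.015 0 0;0 0 0.01 0 0;0 0 0.007 0 0;0 0 0.006 0 0;0 0 0 0 0;0 0 0 0 0'
```

```text
time_s: 56.75
tcp_pos: [0.5899, 0.1649, 0.0582]
eef_rot: [-180.0, 0.0, -94.0]
contact_force: [-3.3, 1.1, 12.0]
gripper_width: 0.0005
gripper_force: 6.5
```

Bottomed. Now lift and move clear, then check everything.

```bash
python3 -m inch '0 0 -0.04 0 0;0 0 -0.05 0 0;0 0 -0.05 0 0;0 0 -0.1 0 0;0 0 -0.2 0 0;0 0 -0.2 0 0;0 0 -0.2 0 0;0 0 0 0 0';python3 -m inch '0.25 0.13 0 0 0;0.31 0.163 0 0 0;0.31 0.163 0 0 0;0.31 0.163 0 0 0;0.31 0.163 0 0 0;0.31 0.163 0 0 0;0.31 0.163 0 0 0;0 0 0 0 0'
python3 - <<'E'
from h import *
a=capture("top")["color"];b=capture("scene")["color"][205:275,210:290]
x=cv2.resize(a[165:285,215:435],(770,420),interpolation=2);y=cv2.resize(b,(200,175),interpolation=2)
d=cv2.resize(a[185:235,230:280],(200,175),interpolation=2)
z=np.zeros((175,770,3),np.uint8);z[:,:200]=y;z[:,220:420]=d
cv2.imwrite("pics/t9.png",np.vstack([x,z]))
E
```

```text
time_s: 57.75
tcp_pos: [0.5911, 0.1652, 0.1869]
eef_rot: [-179.8, 0.1, -94.0]
contact_force: [-0.1, -0.4, -0.4]
gripper_width: 0.0005
gripper_force: 0.0
time_s: 58.75
tcp_pos: [0.3994, -0.1414, 0.1832]
eef_rot: [179.9, 0.0, -94.2]
contact_force: [0.4, -0.4, -0.5]
gripper_width: 0.0005
gripper_force: 0.0
```

View pics/t9.png

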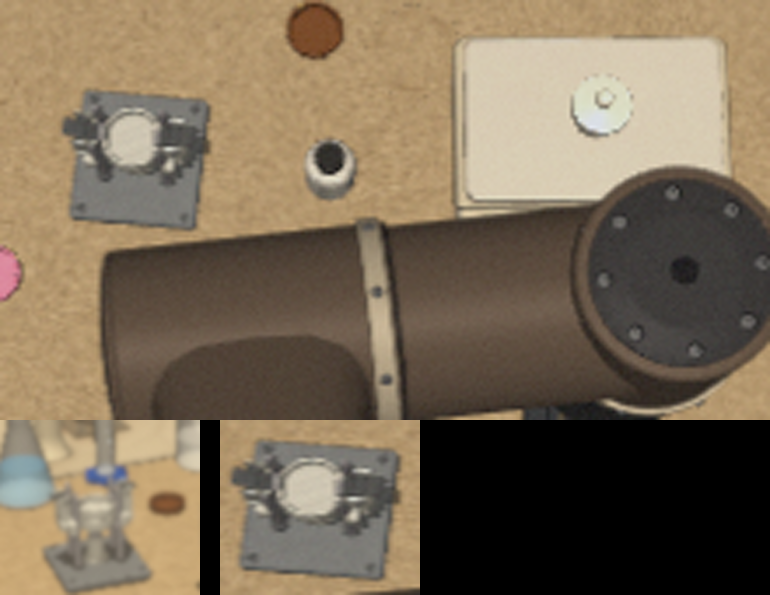

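The view shows two stacked dishes held in the dispenser at (132,138), the bottle upright at (330,168), and the lidded crucible mid-pan at (602,105). The arm is touching nothing.

```bash
python3 -c "
from plant import *
print(close_job())"
```

```text
the job is handed in; nothing more can be done
None
```

I handed the job in at about 59 s: the crucible is on the balance pan with its lid seated, the bottle stands upright between balance and dispenser, and both dishes were pressed to the bottom stop in the dispenser and look held under the catches in the final pictures.

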